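Put the silversmith's bench in order

ROBOT

A 7-joint arm with a two-finger parallel gripper is mounted at the origin on the work surface. World frame = base frame: x ahead of the robot, y to its left, z up, the work surface at z = 0. Lengths are in m, angles in rad, forces in N, time in s.
With the tool pointing down it reaches from about 0.4 to 0.9 m from the base axis. Payload 5.6 kg.
Tool frame: the origin (TCP) lies midway between the tips of the shut fingers; the grasp point (between the pads) lies 19 mm behind it; y points along the fingers, z is the direction in which the jaws open and shut, and the axes are right-handed (so a half turn about y gives the same grasp; the last joint's range is limited). The gripper opens to 92 mm and grips with 3 to 60 N. Pads are 20 mm wide; open, the fingers measure 128 mm over their backs; the gripper's body (75 mm by 189 mm) begins 69 mm behind the grasp point.
Start: joints at [-1.378, 0.468, -0.012, 1.603, 0.006, 1.071, -0.056], TCP at [0.152, 0.632, 0.215] pointing down, gripper open.
Joint ranges: [-2.53, 2.53], [-0.31, 2.02], [-1.57, 1.55], [0.28, 2.44], [-1.29, 4.43], [0.15, 1.84], [-2.92, 2.92]. Speed limits (rad/s): [2.57, 2.57, 3.14, 3.14, 3.14, 3.14, 3.14].

INTERFACE

Orientations are given as a 3x3 rotation matrix whose columns are the frame's x, y, z axes.
In Python, from station import env, effector, solver, viewer, workorder, search_frame, tip_of gives the robot as it stands. Calls block until the motion is done:
- env.reach(position, orientation): joint-space move of the TCP to a pose.
- env.movel(position, frame=None, rate=0.15): straight line of the TCP; frame=None keeps the orientation; rate is the mean speed in m/s.
- env.goto_joints(angles): joint-space move.
- effector.release() and effector.grasp(squeeze=None): open the fingers fully, or close them until they stop; squeeze is the grip in N (None keeps the last).
- env.pause(seconds).
- solver.inverse_kinematics(position, orientation): joint angles nearest the present ones, or None.
- env.sense(): the state.
- viewer.read_camera(name): name is "side" or "top"; returns (picture, depth): 480x640x3 uint8, red, green, blue; 480x640 float32, m along the optical axis (not along the pixel's ray), 0 where there is no reading.
- viewer.camera_info(name): a dict with "intrinsics" (3x3 intrinsics, pixels), "eye" and "rotation" of the camera in the world. Camera axes: x right, y up, looking along -z (the intrinsics and any distortion apply to the point x, -y, -z); pixel columns grow to the right and rows downward; lengths in m; the calibration is good to about 2 mm. A picture is of the moment at which its call begins. camera_info takes no time and is no camera call.
A pose or a line that the arm cannot do raises env.PlanningError and nothing moves.
- workorder.finish_job(): hands the job in, once; it reports no verdict.
Trained networks look in the newest picture that a camera, given by its name, has taken for a name from the list of things; names that differ only in an ending like _2 or _b are one class to them, and where a whole thing is asked for, a point or a joint stands for the part that bears it (a point fixed in the world has none). Each returns a list of dicts, best first, with "score" (0 to 1); they miss things now and then, are a little off and sometimes report something else, mostly with a low value. They report only what shows in the picture. A call takes as long as a camera call.
- search_frame(camera, name): "at" ([x, y, z] in m, in world coordinates, good to about 4 mm: the middle of the surface that is visible of it).
- tip_of(camera, name): "at" ([x, y, z] in m, in world coordinates, good to about 4 mm: a listed point, or the origin of a listed thing).
The state is a dict: "t": time; "joint_positions": joint angles; "joint_velocities": joint speeds; "tau": joint torques, N m; "ee_pos": TCP position; "tcp_rot": TCP orientation; "wrist_force": force on the tool from outside, world axes, zero at the start; "moment": the same for the moment, N m; "gripper_width": finger opening in m.
Only numpy, scipy, OpenCV 4.12 (cv2) and the standard library are available. Lean on these libraries where they do the work, as an engineer would, in place of code of your own. Each camera call takes 0.05 s, during which the arm holds its last target. There are 200 camera calls.

TASK

Sort the things left lying on the silversmith's bench: lay the two ball-ended punches in the divided wooden tray, lengthwise, one in each bay; stand the two napkin rings upright side by side on the floor of the round copper dish; and set the square steel block flat in the middle of the tree-trunk slice. Leave the hammer and the jar where they are.

Things in the scene. Friction and masses are not known exactly. Their poses are not given: they have to be found in the camera images.
- tray: fixed low wooden tray, 146 mm (its x) by 200 mm (its y), walls 15 mm high and 8 mm thick, with one divider along x making two bays, each 130 mm long (x) and 88 mm wide (y), centred at y = +48 and -48 mm. Floor 4 mm above the bench. Origin at the centre of its underside
- dish: fixed shallow round copper dish, 20 mm high, about 168 mm across the rim; flat inner floor about 150 mm across, 4 mm above the bench. Origin at the centre of its underside
- stump: fixed slice of tree trunk, a round wooden block 120 mm across and 40 mm high with a flat top (growth rings drawn on it, nothing to catch on). Origin at the centre of its underside
- punch_a: steel doming punch (one of two, alike), 100 mm long, lying level: 14 x 14 mm square shank, 24 mm square striking head 12 mm long at its -x end, 24 mm ball at its +x end; shank free to grip from x = -38 to +26 mm. Origin on the shank's axis midway along the 100 mm, near the centre of mass, 12 mm above what it lies on; x along the shank. About 0.2 kg. Either bay will do
- punch_b: steel doming punch (the other, alike), 100 mm long, lying level: 14 x 14 mm square shank, 24 mm square striking head 12 mm long at its -x end, 24 mm ball at its +x end; shank free to grip from x = -38 to +26 mm. Origin on the shank's axis midway along the 100 mm, near the centre of mass, 12 mm above what it lies on; x along the shank. About 0.2 kg. Either bay will do
- ring_a: steel napkin ring (one of two), a short open tube standing on its rim: 44 mm outside, 36 mm inside diameter, 26 mm high, about 60 g. Origin at the centre of its underside, z up. The two rings are alike
- ring_b: steel napkin ring (the other), a short open tube standing on its rim: 44 mm outside, 36 mm inside diameter, 26 mm high, about 60 g. Origin at the centre of its underside, z up. The two rings are alike
- block: square steel bench block, 50 x 50 mm and 20 mm high, about 0.4 kg. Origin at the centre of its underside, x and y square to its sides
- hammer: bystander: hammer with wooden handle lying loose on the bench at the far right of the work, 260 mm long and 26 mm high, its 90 mm head crosswise at the +x end. Origin under the middle of its length, x along the handle. Leave it alone
- jar: bystander: loose closed amber glass jar, 56 mm across, 65 mm high, at the far left of the work. Origin at the centre of its underside. Leave it alone

How it is judged:
At the end, for the whole second after the job is handed in: Each bay of the tray holds one punch, lying flat on the floor within about 20 degrees of the bay's length; both rings stand upright on the floor of the dish; the block lies flat on top of the trunk slice with its centre within 15 mm of the slice's; all five are at rest (x of punch_a in the frame of tray between -0.02 and 0.02 m and z of punch_a in the frame of tray between 0.011 and 0.021 m and angle between the x axis of each of punch_a, punch_b and the x axis of tray, either way round below 0.35 rad and angle between punch_a's own x axis and vertical between 1.47 and 1.67 rad and x of punch_b in the frame of tray between -0.02 and 0.02 m and z of punch_b in the frame of tray between 0.011 and 0.021 m and angle between punch_b's own x axis and vertical between 1.47 and 1.67 rad and ((y of punch_a in the frame of tray between 0.015 and 0.085 m and y of punch_b in the frame of tray between -0.085 and -0.015 m) or (y of punch_a in the frame of tray between -0.085 and -0.015 m and y of punch_b in the frame of tray between 0.015 and 0.085 m)) and horizontal distance between each of ring_a, ring_b and dish below 0.06 m and z of ring_a in the frame of dish between 0 and 0.009 m and angle between each of ring_a, ring_b's own z axis and vertical below 0.1 rad and z of ring_b in the frame of dish between 0 and 0.009 m and horizontal distance between block and stump below 0.015 m and z of block in the frame of stump between 0.036 and 0.046 m and angle between block's own z axis and vertical below 0.08 rad and linear speed of each of punch_a, punch_b, ring_a, ring_b, block below 0.02 m/s); the robot touches nothing.
It fails at once if the hammer is moved by more than 20 mm (distance of hammer from where it was at the start of the episode above 0.02 m).
It fails at once if the jar is moved by more than 20 mm (distance of jar from where it was at the start of the episode above 0.02 m).
It also fails if it takes over 120 s, if anything falls off the work surface, if the arm or the gripper's body presses on something with over 40 N, if the wrist force passes 120 N, or if a joint passes its speed limit or range.

## Working session

There is one attempt and no reset: what is moved stays moved. The work goes in short steps, each a Python script; the robot and the scene stay as the last script left them, time stands still between calls to the robot, and variables do not carry over. Pictures are saved under pics/ and viewed, about 12 in all and at most 16, crops included, and the job is handed in when it is done.

```bash
ls; mkdir -p pics; python3 - <<'E'
from station import *
import cv2, numpy as np
for c in ["top","side"]:
    p,d=viewer.read_camera(c); cv2.imwrite(f"pics/{c}0.png",p[:,:,::-1]); np.save(f"pics/{c}0.npy",d)
    i=viewer.camera_info(c); print(c,i)
    for n in ["tray","dish","stump","punch_a","ring_a","block","hammer","jar"]:
        for f in (search_frame,tip_of):
            print(n,f.__name__,[(np.round(r["at"],3).tolist(),round(r["score"],2)) for r in f(c,n)])
s=env.sense(); print(s["t"],s["tcp_rot"],s["gripper_width"],s["wrist_force"])
E
```

```text
pics
top {'intrinsics': array([[436.181063  ,   0.        , 322.14158698],
       [  0.        , 436.181063  , 240.51385057],
       [  0.        ,   0.        ,   1.        ]]), 'eye': array([ 0.52781119, -0.02108152,  0.9420299 ]), 'rotation': array([[ 0.00815763,  0.99916595, -0.04001079],
       [-0.99994314,  0.00842573,  0.00653677],
       [ 0.00686844,  0.03995519,  0.99917787]])}
tray call [([0.642, -0.002, 0.003], 0.82)]
tray call [([0.636, -0.001, -0.005], 0.73)]
dish call [([0.457, -0.36, 0.006], 0.76)]
dish call [([0.455, -0.354, 0.0], 0.9), ([0.442, 0.14, 0.01], 0.75)]
stump call [([0.459, 0.353, 0.041], 0.61)]
stump call [([0.678, -0.412, 0.001], 0.73), ([0.459, 0.355, 0.002], 0.57)]
punch_a call [([0.446, -0.144, 0.019], 0.9), ([0.445, 0.136, 0.013], 0.62), ([0.679, 0.372, 0.068], 0.21)]
punch_a call [([0.444, 0.14, 0.006], 0.83), ([0.447, -0.14, 0.01], 0.61)]
ring_a call [([0.623, -0.217, 0.028], 0.65), ([0.437, 0.001, 0.024], 0.42)]
ring_a call [([0.442, 0.002, -0.001], 0.62), ([0.459, 0.359, 0.002], 0.17)]
block call [([0.624, 0.208, 0.02], 0.62)]
block call [([0.6
[... 975 characters left out ...]
, 0.013], 0.95), ([0.446, 0.142, 0.009], 0.82)]
ring_a call [([0.624, -0.221, 0.016], 0.81)]
ring_a call [([0.441, 0.005, -0.002], 0.86)]
block call [([0.62, 0.203, 0.021], 0.66)]
block call [([0.622, 0.217, 0.005], 0.72)]
hammer call [([0.669, -0.409, 0.025], 0.91)]
hammer call [([0.677, -0.414, -0.001], 0.58)]
jar call [([0.677, 0.366, 0.035], 0.66), ([0.669, -0.411, 0.025], 0.22)]
jar call [([0.678, 0.388, -0.001], 0.89), ([0.443, 0.004, 0.002], 0.68), ([0.624, 0.216, 0.0], 0.42)]
1.7 [[ 9.72304323e-01  6.44466845e-05  2.33718420e-01]
 [-2.33718423e-01  3.60902458e-05  9.72304323e-01]
 [ 5.42268347e-05 -9.99999997e-01  5.01530795e-05]] 0.0920101342779299 [0.07581865 0.4787893  0.04330206]
```

View pics/top0.png

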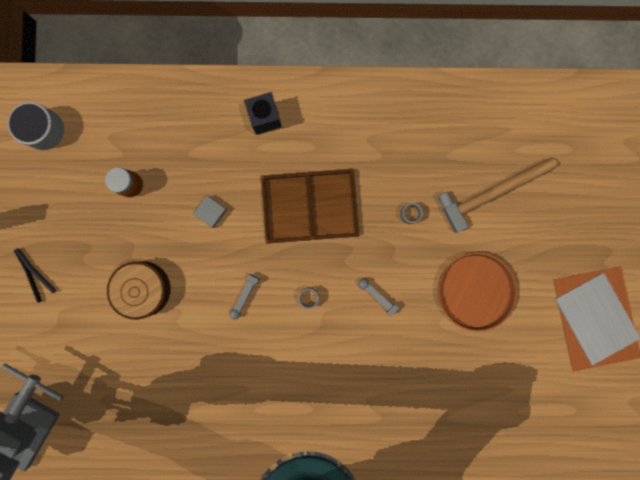

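View pics/side0.png

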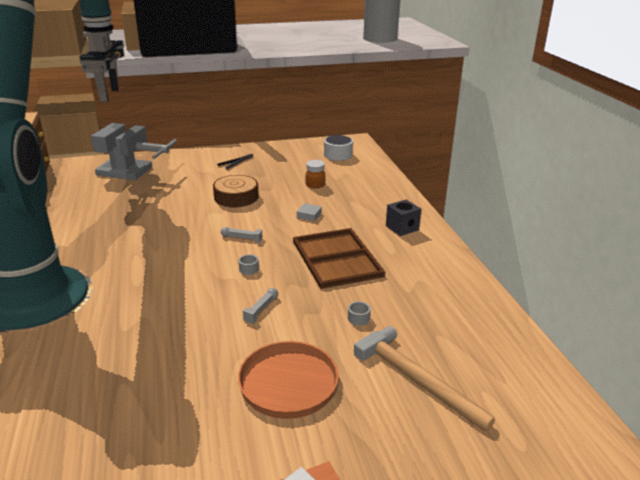

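The top view shows the tray at (310,206), block (211,211), punches (245,296) and (379,296), rings (412,213) and (310,297), dish (478,290) and stump (138,290). It agrees with the networks; the extra low-score hits are false. I'll refine positions with the depth image.

```bash
cat > seg.py <<'E'
from station import *
import cv2, numpy as np
def cloud(c):
    p,d=viewer.read_camera(c); i=viewer.camera_info(c); K=i["intrinsics"]
    v,u=np.mgrid[:480,:640]
    P=np.stack([(u-K[0,2])*d/K[0,0],-(v-K[1,2])*d/K[1,1],-d],-1)@i["rotation"].T+i["eye"]
    P[d==0]=np.nan
    return p,P
def near(P,xy,r,zlo,zhi=.1):
    """points within r of xy with height zlo..zhi"""
    with np.errstate(invalid="ignore"):
        return P[(np.hypot(P[...,0]-xy[0],P[...,1]-xy[1])<r)&(P[...,2]>zlo)&(P[...,2]<zhi)]
def rect(Q):
    (cx,cy),(w,h),a=cv2.minAreaRect((Q[:,:2]*1000).astype(np.float32)); 
    return np.round([cx,cy,w,h,a],1)
E
python3 - <<'E'
from seg import *
p,P=cloud("top")
b=near(P,(.53,0),.05,-.05,.005); print("bench z",np.median(b[:,2]),b[:,2].std())
for n,xy,r,z in [("tray",(.638,-.002),.14,.010),("dish",(.457,-.356),.1,.013),("stump",(.459,.355),.08,.03),("pL",(.445,.138),.075,.007),("pR",(.446,-.143),.075,.007),("rL",(.44,.002),.04,.015),("rR",(.623,-.218),.04,.015),("block",(.623,.21),.05,.012),("ham",(.663,-.33),.07,.01)]:
    Q=near(P,xy,r,z); e=cv2.PCACompute2(Q[:,:2].astype(np.float32),None)[1][0] if False else np.linalg.svd(Q[:,:2]-Q[:,:2].mean(0))[2][0] if len(Q)<4000 else 0
    print(n,len(Q),"rect",rect(Q),"mean",np.round(Q.mean(0)*1000,1),"zmax",np.percentile(Q[:,2],95).round(4),"pca",np.round(e,3),"circ",np.round(cv2.minEnclosingCircle((Q[:,:2]*1000).astype(np.float32)),1) if 0 else "")
crop=p[190:330,190:440]; cv2.imwrite("pics/crop.png",cv2.resize(crop[:,:,::-1],None,fx=3.2,fy=3.2,interpolation=cv2.INTER_CUBIC))
E
```

```text
bench z -0.0005763122274199395 0.0017038372622925544
tray 1427 rect [ 6.401e+02 -4.000e-01  1.462e+02  2.001e+02  5.000e+00] mean [640.7   0.   14.5] zmax 0.0172 pca [-0.086  0.996] circ 
dish 628 rect [ 459.8 -356.5  165.9  166.    67.4] mean [ 456.3 -368.7   18.1] zmax 0.0214 pca [-0.709  0.705] circ 
stump 2719 rect [458.7 355.4 118.5 119.1  15.6] mean [459.  354.   39.9] zmax 0.0428 pca [ 0.142 -0.99 ] circ 
pL 394 rect [443.8 138.4  23.4  98.7  63.4] mean [445.5 137.4  18.9] zmax 0.0246 pca [-0.896  0.445] circ 
pR 384 rect [ 449.3 -145.1   98.9   23.7   47.8] mean [ 448.5 -145.3   19.1] zmax 0.0242 pca [-0.661 -0.75 ] circ 
rL 126 rect [443.9   0.5  42.1  39.9   0.5] mean [4.437e+02 2.000e-01 2.470e+01] zmax 0.0281 pca [-0.973  0.233] circ 
rR 144 rect [ 625.  -216.7   42.5   42.2   29.1] mean [ 624.8 -217.    24.2] zmax 0.0281 pca [ 0.408 -0.913] circ 
block 571 rect [625.4 212.6  50.2  50.1  54.4] mean [625.1 211.9  19.5] zmax 0.0225 pca [-0.598 -0.801] circ 
ham 995 rect [ 649.6 -345.9   87.   120.1   26.4] mean [ 641.4 -329.7   22.8] zmax 0.0273 pca [-0.386  0.923] circ
```

View pics/crop.png

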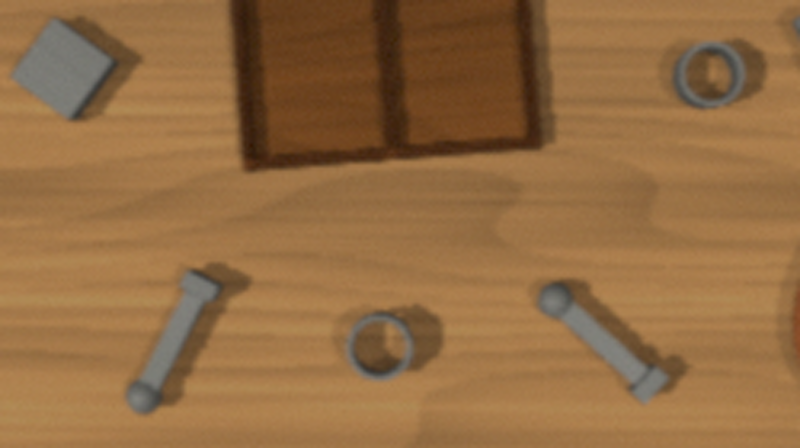

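```bash
cat > arm.py <<'E'
from station import *
import numpy as np
H=.20
def R(deg):
    c,s=np.cos(np.radians(deg)),np.sin(np.radians(deg))
    return np.array([[s,0,c],[-c,0,s],[0,-1,0]])
def over(xy,deg,z=H): env.reach([*xy,z],R(deg))
def pick(xy,deg,z,squeeze):
    over(xy,deg); effector.release(); env.movel([*xy,z+.03],rate=.25); env.movel([*xy,z],rate=.06)
    effector.grasp(squeeze); say("gripped"); env.movel([*xy,H],rate=.15); say("lifted")
def place(xy,deg,z):
    over(xy,deg); env.movel([*xy,z+.03],rate=.2); env.movel([*xy,z],rate=.05); say("down")
    effector.release(); env.pause(.2); env.movel([*xy,H],rate=.2); say("placed")
def say(m):
    s=env.sense(); print(m,"t %.1f w %.4f"%(s["t"],s["gripper_width"]),np.round(s["ee_pos"],4),"F",np.round(s["wrist_force"],1),"j7 %.2f"%s["joint_positions"][6])
E
python3 - <<'E'
from arm import *
pick((.6254,.2126),54.4,.004,40); place((.4587,.3554),54.4,.0455)
E
```

```text
gripped t 6.4 w 0.0494 [0.6254 0.2126 0.004 ] F [ 0.7  0.7 -0.1] j7 0.79
lifted t 7.9 w 0.0499 [0.6248 0.2124 0.1988] F [-0.  -0.1 -4.2] j7 0.72
down t 10.3 w 0.0501 [0.4588 0.3554 0.0454] F [-0.1  0.5 -2.9] j7 0.42
placed t 12.2 w 0.0920 [0.458 0.355 0.199] F [-0.2 -0.7  0.6] j7 0.35
```

```bash
python3 - <<'E'
from arm import *
pick((.4438,.1384),63.4,.009,50)
if env.sense()["gripper_width"]>.008: place((.6359,.0474),95,.0170)
E
```

```text
gripped t 15.8 w 0.0131 [0.4438 0.1385 0.009 ] F [ 0.  1. -0.] j7 1.00
lifted t 17.3 w 0.0137 [0.4432 0.1382 0.1992] F [-0.2  0.6 -2.1] j7 0.82
down t 19.8 w 0.0133 [0.636  0.0473 0.0169] F [-0.1  1.2 -3.4] j7 1.79
placed t 22.3 w 0.0919 [0.635  0.0474 0.1988] F [-0.6 -0.4 -0.9] j7 1.71
```

```bash
python3 - <<'E'
from arm import *
def ok(a): return env.sense()["gripper_width"]>a
pick((.4493,-.1451),-42.2,.009,50); assert ok(.008)
place((.6443,-.0482),-85,.0170)
pick((.4439,.0005),0,.013,20); assert ok(.035)
place((.4598,-.3285),0,.0185)
pick((.625,-.2167),20,.013,20); assert ok(.035)
place((.4598,-.3845),0,.0185)
over((.42,.1),0,.3)
from seg import *
for c in ("top","side"):
    p,P=cloud(c); cv2.imwrite(f"pics/{c}1.png",p[:,:,::-1]); np.save(f"pics/{c}1P.npy",P)
    for n,xy,r,z in [("pL",(.636,.047),.034,.018),("pR",(.644,-.048),.034,.018),("r1",(.46,-.3285),.03,.02),("r2",(.46,-.3845),.03,.02),("block",(.459,.355),.06,.05),("ham",(.663,-.33),.07,.01)]:
        Q=near(P,xy,r,z)
        if len(Q)>5: print(c,n,len(Q),rect(Q).tolist(),"zmax",np.percentile(Q[:,2],95).round(4))
say("end")
E
```

```text
gripped t 26.8 w 0.0137 [ 0.449  -0.1447  0.0089] F [-1.5  1.6  1.8] j7 0.18
lifted t 28.2 w 0.0133 [ 0.4488 -0.1449  0.1994] F [-0.6 -0.3 -2.2] j7 -0.17
down t 30.7 w 0.0133 [ 0.6444 -0.0484  0.017 ] F [-0.2 -0.3 -2. ] j7 -0.78
placed t 33.2 w 0.0917 [ 0.6436 -0.0478  0.1988] F [-0.4  0.   0.1] j7 -0.91
gripped t 36.6 w 0.0433 [0.4437 0.0006 0.013 ] F [-1.4  0.2  1.5] j7 0.56
lifted t 38.0 w 0.0435 [0.4434 0.0005 0.1994] F [-0.2  0.4 -0.9] j7 0.14
down t 40.9 w 0.0429 [ 0.4597 -0.3287  0.0185] F [-0.9  0.1  0.5] j7 1.22
placed t 43.0 w 0.0924 [ 0.4593 -0.3278  0.199 ] F [ 1.  -0.1  0.4] j7 1.02
gripped t 46.3 w 0.0433 [ 0.6249 -0.2167  0.013 ] F [0.  0.9 0.4] j7 1.17
lifted t 47.7 w 0.0430 [ 0.6245 -0.2164  0.1989] F [ 0.1 -0.2 -1.1] j7 1.05
down t 50.3 w 0.0434 [ 0.4597 -0.3847  0.0185] F [-0.9 -0.6 -0.5] j7 1.27
placed t 52.4 w 0.0923 [ 0.4594 -0.3838  0.1989] F [ 0.1  0.7 -1.1] j7 1.10
top pL 212 [636.1, 46.1, 66.7, 15.4, 3.3] zmax 0.0253
top pR 215 [644.1, -49.0, 67.7, 14.9, 5.3] zmax 0.0255
top r1 160 [463.2, -328.2, 41.5, 43.2, 0.3] zmax 0.0313
top r2 164 [461.8, -383.7, 41.8, 42.5, 2.2] zmax 0.0314
top block 671 [458.9, 355.2, 50.9, 51.5, 53.7] zmax 0.0618
top ham 987 [636.7, -340.2, 83.3, 125.3, 7.2] zmax 0.0272
side pL 164 [635.9, 46.1, 66.7, 23.3, 3.2] zmax 0.0271
side pR 193 [644.1, -48.2, 65.5, 22.1, 5.2] zmax 0.0266
side r1 346 [461.0, -328.7, 45.1, 42.3, 79.5] zmax 0.0327
side r2 367 [460.6, -384.1, 44.5, 42.5, 84.7] zmax 0.0327
side block 247 [460.3, 355.2, 59.3, 53.3, 53.1] zmax 0.0641
side ham 1198 [634.5, -341.1, 80.4, 122.3, 4.7] zmax 0.0288
end t 54.3 w 0.0921 [0.4203 0.0993 0.2999] F [ 0.1 -0.2  0.2] j7 -0.37
```

```bash
python3 - <<'E'
from seg import *
P=np.load("pics/top1P.npy"); D=np.load("pics/top0.npy")
for n,xy in [("pL",(.636,.047)),("pR",(.644,-.048))]:
    Q=near(P,xy,.066,.0195); print(n,rect(Q).tolist())
i=viewer.camera_info("top");K=i["intrinsics"];v,u=np.mgrid[:480,:640]
P0=np.stack([(u-K[0,2])*D/K[0,0],-(v-K[1,2])*D/K[1,1],-D],-1)@i["rotation"].T+i["eye"]
for n,X in (("before",P0),("after",P)):
    print(n,"ham",rect(near(X,(.68,-.41),.15,.012)[lambda:0] if 0 else (lambda q:q[(q[:,1]<-.26)&(q[:,0]>.57)])(near(X,(.68,-.41),.17,.012))).tolist(),"jar",rect(near(X,(.68,.38),.06,.05)).tolist())
E
```

```text
pL [636.6, 46.5, 97.3, 22.8, 3.9]
pR [645.5, -50.3, 97.6, 23.5, 3.5]
before ham [681.9, -408.6, 87.1, 260.8, 27.0] jar [682.5, 387.0, 50.0, 47.9, 89.6]
after ham [681.8, -408.7, 87.4, 261.6, 27.0] jar [682.6, 386.5, 48.1, 48.7, 1.9]
```

View pics/top1.png

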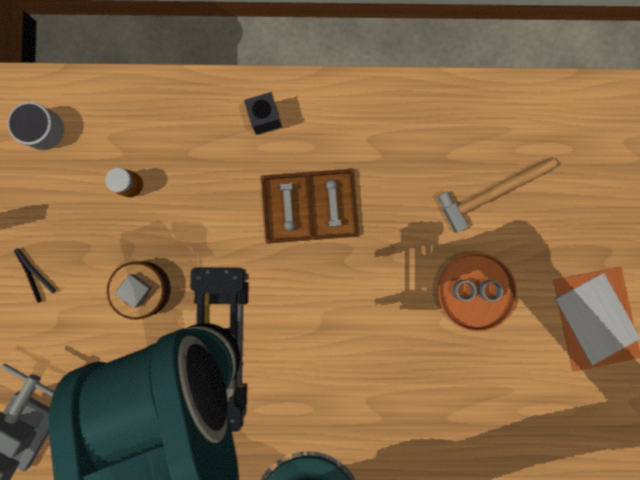

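View pics/side1.png

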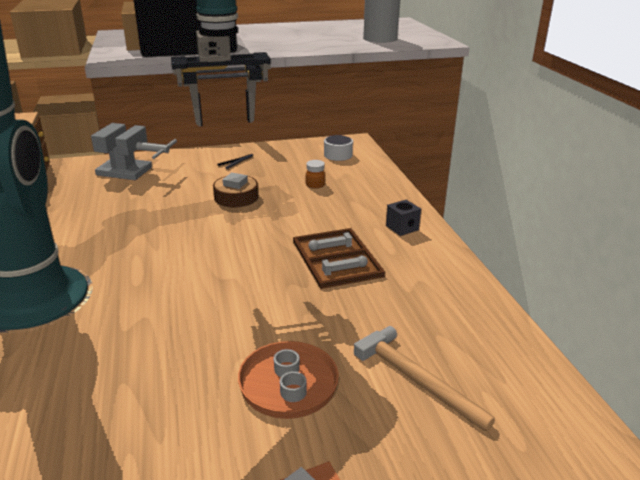

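Both views agree: a punch in each bay (288,206 and 334,203 in the top view), the rings upright in the dish (465,290 and 491,290), and the block on the stump (133,290). The hammer and jar haven't moved, and the arm is clear of everything.

```bash
python3 -c "
from station import *
print(workorder.finish_job(), env.sense()['t'])"
```

```text
the job is handed in; nothing more can be done
the job is handed in; nothing more can be done
```

The bench is sorted and the job handed in. The last clock reading before handing in was about 54 s of the 120 s allowed. All five things were picked up and set down at the first try.

Last checks, from depth in both cameras and the pictures:
- **Punches:** one lies flat in each bay, within about 4 mm of the bay centre and 2° of its length.
- **Rings:** both stand upright on the dish floor, about 56 mm apart and each about 28 mm from the dish centre. Their tops measure about 31 mm, against 30 mm expected.
- **Block:** it lies flat on the trunk slice, within about 2 mm of its centre.
- **Hammer and jar:** they are within 1 mm of their starting positions, which is about the measuring error.

No check failed. The one oddity was a crude hammer reading that seemed to shift. That measuring window had caught part of a napkin ring in the "before" picture, and a proper before-and-after comparison showed the hammer hadn't moved.

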